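Lay a standing gear shaft down in its cradle

TASK

Lay the standing gear shaft down on its side: with your fingers, tip it over along the wooden cradle and lower it so that its plain end comes to rest softly in the V-rest, never letting it fall, then push gently on its plain end to slide the shaft along until its big gear butts against the steel end plate. Do not pinch, lift or carry the shaft at any time (it may lean on a finger or stand loosely between open fingers), and leave the loose gear, the brass ring, the T-wrench and the oiler where they are.

Things in the scene. Friction and masses are not known exactly. Their poses are not given: they have to be found in the camera images.
- shaft: Steel gearbox shaft, 200 mm long, round, standing upright on its big gear in the cradle's trough. Origin: centre of the gear's flat end face (the foot, underneath at the start); own z runs along the axis to the plain end. From the foot: big gear 60 mm diameter up to 22 mm, collar 36 mm up to 40 mm, small gear 42 mm up to 58 mm, then plain round journal 24 mm diameter up to 200 mm.
- shaft_end: The last 10 mm of the shaft's plain end, one piece with the shaft, 24 mm diameter. Origin at the centre of its flat end face, on the axis 200 mm from the foot; its axes are the shaft's.
- shaft_balance (a point): The shaft's centre of mass, on the axis 63 mm from the foot; mass 0.7 to 1 kg. Tipped over the rim of its big gear the shaft passes its balance at about 25 degrees from upright and then falls by itself unless something holds it back.
- cradle: Hardwood shaft cradle, fixed to the bench. Origin on the bench under the face of its steel end plate; its -x axis points from the end plate along the cradle to the V-rest, roughly towards world -y: the way the shaft is tipped. Baseboard 130 mm wide, 18 mm thick, from 45 mm behind to 230 mm before that face. Trough floor 45 mm above the bench, 105 mm long, 64 mm wide between cheeks 22 mm high.
- stop_face (a point): Point on the steel end plate's face 75 mm above the bench, where the centre of the shaft's foot must end; axes as the cradle's, the face looks along -x; plate 90 mm wide, top 110 mm above the bench. The gear starts standing with its rim 4 to 12 mm from it; once tipped over its front rim, the lying shaft still has to slide 64 to 72 mm (friction coefficient 0.28 to 0.42) to reach it.
- v_rest (a point): Centre of the V-rest, 173 mm before the end plate's face, 75 mm above the bench, where the axis of the seated journal passes; axes as the cradle's. Wooden block 26 mm along the cradle, 86 mm wide, top 81 mm above the bench, with an upward-open 90 degree V 45 mm wide at the top. The shaft then lies level, its axis 75 mm above the bench, the plain end sticking out past the rest.
- loose_gear: Loose steel gear 62 mm diameter with hub, 50 mm high, standing on the bench beside the cradle; leave alone. Origin at the centre of its underside.
- synchro_ring: Loose brass synchroniser ring, 66 mm diameter, 11 mm high, lying flat on the bench; leave alone. Origin at the centre of its underside.
- t_wrench: T-handle wrench lying on the bench, rod 240 mm long along its x, cross bar 140 mm at its -x end, bars 12 mm thick; leave alone. Origin under the middle of the rod.
- oiler: White plastic oiler bottle 48 mm diameter, 125 mm high, standing on the bench; leave alone. Origin at the centre of its underside.
Not all that is in view belongs to the job. Of the things shaped like the shaft, the steel one is meant.

How it is judged:
On the way:
1. the shaft lies on its side, level, its plain end reaching past the V-rest (angle between shaft's own z axis and vertical between 1.5 and 1.64 rad and x of shaft_end in the frame of v_rest below -0.02 m and angular speed of shaft below 0.15 rad/s), for 0.2 s.
At the end, for the whole second after the job is handed in: The shaft lies level and in line with the cradle (each within 4 degrees), big gear in the trough with its end face no more than 4 mm from the end plate, journal in the V-rest, and it is at rest (angle between shaft's own z axis and vertical between 1.5 and 1.64 rad and angle between the z axis of shaft and the x axis of cradle, either way round below 0.07 rad and x of shaft in the frame of stop_face above -0.004 m and y of shaft in the frame of stop_face between -0.008 and 0.008 m and x of shaft_end in the frame of v_rest below -0.015 m and z of shaft in the frame of stop_face between -0.005 and 0.005 m and linear speed of shaft below 0.01 m/s); the robot touches nothing.
It fails at once if the shaft is lifted or carried (more than about 12 mm above its seat) (height (world z) of shaft_balance above 0.127 m or height (world z) of shaft above 0.09 m).
It fails at once if the shaft is let fall, dropped or knocked over (its plain end moves faster than 0.45 m/s) (linear speed of shaft_end above 0.45 m/s).
It fails at once if the shaft is pinched or pressed hard (more than 30 N between fingers and shaft) (contact force between the fingers and shaft above 30 N).
It fails at once if a bystander is disturbed (moved more than 20 mm) (distance of any of loose_gear, synchro_ring, t_wrench, oiler from where it was at the start of the episode above 0.02 m).
It also fails if it takes over 67 s, if anything falls off the work surface, if the arm or the gripper's body presses on something with over 40 N, if the wrist force passes 120 N, or if a joint passes its speed limit or range.

ROBOT

A 6-joint arm with a two-finger parallel gripper is mounted at the origin on the work surface. World frame = base frame: x ahead of the robot, y to its left, z up, the work surface at z = 0. Lengths are in m, angles in rad, forces in N, time in s.
With the tool pointing down it reaches from about 0.35 to 0.775 m from the base axis. Payload 5.5 kg.
Tool frame: the origin (TCP) lies midway between the tips of the shut fingers; the grasp point (between the pads) lies 19 mm behind it; z points along the fingers, y is the line along which they close (so a half turn about z gives the same grasp; the last joint's range is limited). The gripper opens to 85 mm and grips with 20 to 120 N. Pads are 22 mm wide; open, the fingers measure 114 mm over their backs; the gripper's body (76 mm by 85 mm) begins 54 mm behind the grasp point. The pads swing forward as they close: fully open they stand 13 mm farther back than shut.
Start: joints at [-1.435, 0.313, 0.046, 1.304, 0, 1.431], TCP at [0.157, -0.553, 0.231] pointing down, gripper open.
Joint ranges: [-2.76, 2.76], [-0.86, 1.69], [-1.03, 1.26], [-2.2, 2.34], [-1.47, 1.5], [-3.14, 3.14]. Speed limits (rad/s): [2.57, 2.57, 3.14, 3.14, 3.14, 3.14].

INTERFACE

Orientations are given as a unit quaternion [w, x, y, z].
In Python, from workcell import env gives the robot as it stands.
- The arm moves only by the tool move_arm, never from a script. Its argument "targets" is a list of rows, each a list of 3 entries, a list of its own where there are three numbers: the shift along the tool's x, y, z in mm, then the turn, a rotation vector about the tool's x, y, z in units of 10 degrees (1.0 is 10 degrees), then the closure, from -1 (fully open) to 1 (shut). In form: [[[dx, dy, dz], [ax, ay, az], gripper], ...]. A call has 1 to 5 rows; each row is the pose to reach, as a shift and turn from the pose commanded when the call began, along the tool's axes at that moment; what a row does not reach only later rows make up. A row lasts 1/8 s, in which the tool goes at most 62.5 mm and 10.7 degrees, less where a joint would pass 70% of its speed; a pose out of reach is approached as far as the arm can. A call with a gripper value outside its range is refused whole. The fingers move at their own pace and stop on an object; "squeeze" is the grip in N (left out, the last holds). Time passes only in rows, so rows that repeat a pose let the fingers close. It gives the time, the measured TCP pose, the force, the opening and the grip force at its end, in the units of the state.
- env.get_state(): the state, without advancing time (a new reading comes with each control period).
- env.read_camera(name): name is "side" or "top"; returns a dict with "pixels" (400x640x3 uint8, red, green, blue), "fovy" (degrees; the focal length in pixels is half the picture's height over the tangent of half this angle, whatever the lens; pixels are square), "cx", "cy" (the principal point, pixels), "extrinsics" (4x4, takes a point from world to camera coordinates). Camera axes: x right, y up, looking along -z (the intrinsics and any distortion apply to the point x, -y, -z); pixel columns grow to the right and rows downward; lengths in m; the calibration is good to about 2 mm. A picture is of the moment at which its call begins. There is no depth.
- env.hand_in(): hands the job in; it is judged then, once.
Trained networks look in a picture, given as the dict that the camera call returned (one of the last four; its "shot" number tells which), for a name from the list of things; names that differ only in an ending like _2 or _b are one class to them, and where a whole thing is asked for, a point or a joint stands for the part that bears it (a point fixed in the world has none). Each returns a list of dicts, best first, with "confidence" (0 to 1); they miss things now and then, are a little off and sometimes report something else, mostly with a low value. They report only what shows in the picture. A call takes as long as a camera call. They do not tell look-alikes from the thing itself.
- env.spot_in(thing, picture): "centre" ([x, y, z] in m, in world coordinates, good to about 4 mm: the middle of the surface that is visible of it).
- env.regions_of(thing, picture): "mask" (400x640 bool, what is visible of it).
- env.landmark_of(thing, picture): "centre" ([x, y, z] in m, in world coordinates, good to about 4 mm: a listed point, or the origin of a listed thing).
The state is a dict: "clock": time; "joint_pos": joint angles; "qvel": joint speeds; "tau": joint torques, N m; "tcp_pos": TCP position; "orientation": TCP orientation; "wrist_force": force on the tool from outside, world axes, zero at the start; "ft_torque": the same for the moment, N m; "finger_gap": finger opening in m; "grip_force": force on a finger pad.
Only numpy, scipy, OpenCV 4.12 (cv2) and the standard library are available. Lean on these libraries where they do the work, as an engineer would, in place of code of your own. Each camera call takes 0.05 s, during which the arm holds its last target. There are 200 camera calls.

## Working session

There is one attempt and no reset: what is moved stays moved. The work goes in short steps, Python scripts to look and compute and a tool call to move; the robot and the scene stay as the last step left them, time stands still between calls to the robot, and variables do not carry over. Pictures are saved under pics/ and viewed, at most 10 in all, crops included, and the job is handed in when it is done.

Besides the shell and the picture viewer there is one more tool, called after "Emit:" by a JSON object that holds its "op" and its "data", one argument or row to a line. move_arm: Moves the arm, as the interface text tells. Its arguments: {"type":"object","properties":{"targets":{"type":"array","items":{"type":"array"}},"squeeze":{"type":"number"}},"required":["targets"]}

```bash
mkdir -p pics; ls; cat > h.py <<'E'
import numpy as np, cv2
from workcell import env
def save(p,n): cv2.imwrite('pics/'+n, p['pixels'][:,:,::-1])
def proj(p,X):
    X=np.atleast_2d(X); E=np.array(p['extrinsics']); c=X@E[:3,:3].T+E[:3,3]
    f=200/np.tan(np.radians(p['fovy'])/2)
    return np.c_[p['cx']+f*c[:,0]/-c[:,2], p['cy']-f*c[:,1]/-c[:,2]]
E
python3 - <<'E'
from h import *
np.set_printoptions(precision=3,suppress=True)
s=env.get_state(); print(s)
P={}
for n in('side','top'):
    p=env.read_camera(n); P[n]=p; save(p,n+'0.png'); print(n,{k:v for k,v in p.items() if k!='pixels'})
    for t in('shaft','shaft_end','shaft_balance','cradle','stop_face','v_rest','loose_gear','synchro_ring','t_wrench','oiler'):
        try: print(t,[(np.round(d['centre'],3),round(d['confidence'],2),proj(p,d['centre'])[0].round()) for d in env.landmark_of(t,p)])
        except Exception as e: print(t,e)
E
```

```text
pics
{'clock': 0.0, 'joint_pos': array([-1.435,  0.314,  0.045,  1.304,  0.   ,  1.431]), 'qvel': array([-0.002,  0.001, -0.002, -0.001, -0.001,  0.002]), 'tau': array([ -0.   , -48.062,  29.854,   0.019,   0.   ,  -0.   ]), 'tcp_pos': array([ 0.157, -0.553,  0.23 ]), 'orientation': array([-0.001,  0.991,  0.137,  0.   ]), 'wrist_force': array([-0.377,  0.033, -0.01 ]), 'ft_torque': array([0.039, 0.048, 0.008]), 'grip_force': 0.0, 'finger_gap': 0.08557457660149298}
side {'fovy': 56.231884576226314, 'cx': 318.47005323363175, 'cy': 206.08485980581548, 'extrinsics': array([[ 0.818, -0.574,  0.017, -0.44 ],
       [ 0.429,  0.63 ,  0.648, -0.419],
       [-0.383, -0.523,  0.762, -0.592],
       [ 0.   ,  0.   ,  0.   ,  1.   ]]), 'shot': 1}
shaft [(array([0.708, 0.272, 0.006]), 0.88, array([312., 184.])), (array([ 0.481,  0.281, -0.   ]), 0.78, array([234., 221.])), (array([0.59 , 0.153, 0.048]), 0.77, array([299., 223.])), (array([0.577, 0.294, 0.003]), 0.66, array([265., 200.]))]
shaft_end [(array([0.481, 0.281, 0.203]), 0.59, array([219., 159.])), (array([0.71 , 0.266, 0.201]), 0.56, 
[... 1926 characters left out ...]
5]), 0.85, array([287., 205.])), (array([0.48 , 0.283, 0.062]), 0.77, array([216., 265.])), (array([0.705, 0.267, 0.059]), 0.71, array([231., 150.])), (array([0.575, 0.294, 0.062]), 0.6, array([213., 215.]))]
cradle [(array([0.59 , 0.188, 0.   ]), 0.76, array([272., 212.]))]
stop_face [(array([0.588, 0.185, 0.073]), 0.64, array([270., 209.]))]
v_rest [(array([0.588, 0.011, 0.073]), 0.74, array([361., 212.]))]
loose_gear [(array([ 0.461,  0.018, -0.001]), 0.72, array([353., 278.]))]
synchro_ring [(array([ 0.714,  0.152, -0.003]), 0.63, array([291., 154.]))]
t_wrench [(array([ 0.741, -0.017,  0.   ]), 0.97, array([372., 144.]))]
oiler [(array([0.485, 0.156, 0.001]), 0.66, array([285., 264.]))]
```

```bash
python3 -c "
import cv2
a=cv2.imread('pics/side0.png')[110:330,190:430];cv2.imwrite('pics/c0.png',cv2.resize(a,None,fx=2.5,fy=2.5,interpolation=2))"
```

```text
(no output)
```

View pics/c0.png

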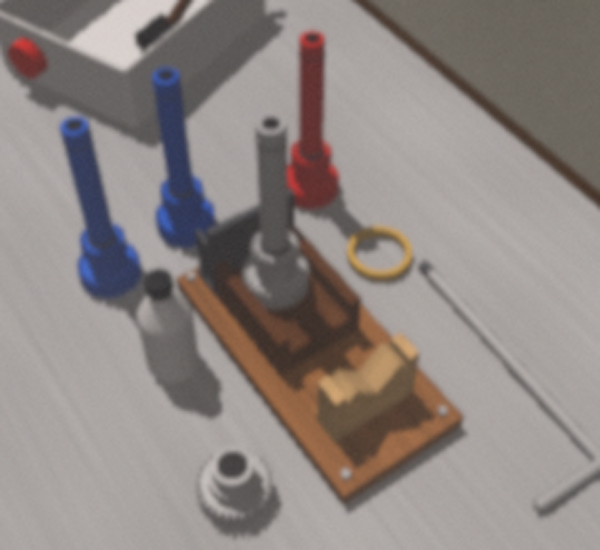

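View pics/top0.png

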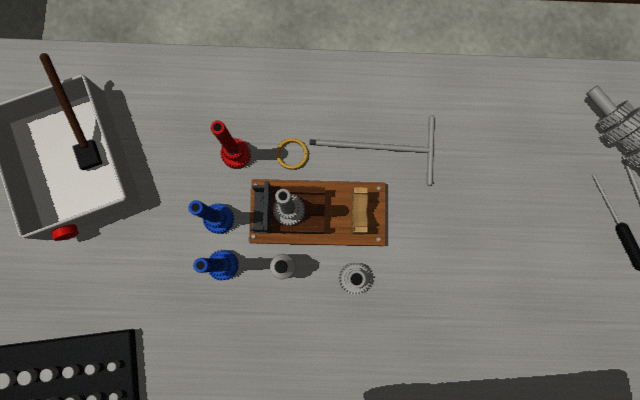

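Candidates: blue shafts (side px 220,160 and 256,142), red shaft (315,126), loose steel gear cluster at the right edge (top px 615,120), and the steel one standing in the cradle (side 297,160 top, foot 299,223). The crop confirms the steel one in the cradle, with its foot at about (0.590, 0.151, 0.045). The cradle lies along world y to within 1°.

My plan is to put open fingers like a loose fork over the plain end and tilt the tool about world x. First I test in free air that the final tilted pose is reachable.

```bash
cat >> h.py <<'E'
from scipy.spatial.transform import Rotation as R
def quat(s): w,x,y,z=s['orientation']; return R.from_quat([x,y,z,w])
def goal(th): # tool tilted th deg about world x from pointing down, tool x=+x
    return R.from_euler('x',th,degrees=True)*R.from_quat([1,0,0,0])
def rows(p0,r0,targets):
    for p,r in targets:
        d=r0.inv().apply(np.array(p)-p0)*1000; a=(r0.inv()*r).as_rotvec(degrees=True)/10
        print(d.round(1).tolist(),a.round(2).tolist())
def tcp(th,s,py=.121,x=.591): # TCP on axis of shaft leaning th, s from foot
    t=np.radians(th); return np.array([x,py+.03*np.cos(t)-s*np.sin(t),.045+.03*np.sin(t)+s*np.cos(t)])
E
python3 - <<'E'
from h import *
s=env.get_state(); rows(s['tcp_pos'],quat(s),[([.45,-.45,.2],goal(0)),([.59,-.25,.2],goal(0)),([.59,-.15,.12],goal(45)),([.59,-.1,.085],goal(75))])
E
```

```text
[310.5, -19.5, 31.3] [0.0, -0.0, 1.58]
[499.6, -173.8, 31.3] [0.0, -0.0, 1.58]
[526.9, -270.1, 111.3] [4.47, 0.62, 1.5]
[540.5, -318.2, 146.3] [7.45, 1.03, 1.35]
```

Emit:
{"op": "move_arm", "data": {
  "targets": [
    [[310,-20,31],[0,0,1.58],0.1],
    [[310,-20,31],[0,0,1.58],0.1],
    [[310,-20,31],[0,0,1.58],0.1],
    [[310,-20,31],[0,0,1.58],0.1],
    [[310,-20,31],[0,0,1.58],0.1]
  ],
  "squeeze": 20
}}

```text
clock: 1.72
tcp_pos: [0.4474, -0.4503, 0.2007]
orientation: [0.0, 1.0, -0.0, 0.0]
wrist_force: [0.2, -0.3, -0.1]
finger_gap: 0.0386
grip_force: 0.0
```

```bash
python3 - <<'E'
from h import *
s=env.get_state(); print(s['tcp_pos'].round(4),s['orientation'].round(3),s['joint_pos'].round(3),s['finger_gap'])
rows(s['tcp_pos'],quat(s),[([.59,-.25,.2],goal(0)),([.59,-.15,.12],goal(45)),([.59,-.1,.085],goal(75))])
E
```

```text
[ 0.4474 -0.4503  0.2007] [ 0.  1. -0.  0.] [-0.915  0.44   0.157  1.287 -0.     2.227] 0.03857534667697047
[142.5, -200.3, 0.6] [0.0, -0.0, -0.0]
[142.5, -300.3, 80.5] [4.5, -0.0, -0.0]
[142.5, -350.3, 115.5] [7.5, -0.0, 0.0]
```

Emit:
{"op": "move_arm", "data": {
  "targets": [
    [[142,-200,0],[1,0,0],0.1],
    [[142,-200,0],[2,0,0],0.1],
    [[142,-200,0],[3,0,0],0.1],
    [[142,-200,0],[4,0,0],0.1],
    [[142,-250,30],[4.5,0,0],0.1]
  ]
}}

```text
clock: 2.35
tcp_pos: [0.5911, -0.2022, 0.1681]
orientation: [-0.383, 0.924, 0.0, 0.001]
wrist_force: [-0.5, -0.4, -1.3]
finger_gap: 0.0384
grip_force: 0.0
```

```bash
python3 - <<'E'
from h import *
s=env.get_state(); print(s['tcp_pos'].round(4),s['orientation'].round(3),s['joint_pos'].round(3),s['finger_gap'])
rows(s['tcp_pos'],quat(s),[([.59,-.15,.12],goal(55)),([.59,-.1,.085],goal(75)),([.59,-.1,.085],goal(85))])
E
```

```text
[ 0.5911 -0.2022  0.1681] [-0.383  0.924  0.     0.001] [-0.723  0.848  0.521  1.828  0.561  2.244] 0.038415978505150064
[-1.2, -2.8, 70.9] [0.99, -0.01, 0.01]
[-1.4, -13.4, 131.0] [2.99, -0.01, 0.01]
[-1.4, -13.4, 131.0] [3.99, -0.01, 0.01]
```

Emit:
{"op": "move_arm", "data": {
  "targets": [
    [[-1,-3,50],[1,0,0],0.1],
    [[-1,-5,71],[2,0,0],0.1],
    [[-1,-13,120],[3,0,0],0.1],
    [[-1,-13,131],[3.8,0,0],0.1],
    [[-1,-13,131],[3.8,0,0],0.1]
  ]
}}

```text
clock: 2.98
tcp_pos: [0.5844, -0.0973, 0.0795]
orientation: [-0.666, 0.746, -0.004, -0.005]
wrist_force: [-0.9, -0.2, -0.7]
finger_gap: 0.0382
grip_force: 0.0
```

```bash
python3 - <<'E'
from h import *
s=env.get_state(); print(s['tcp_pos'].round(4),s['orientation'].round(3),s['joint_pos'].round(3),s['wrist_force'])
print(np.degrees(np.arccos(-quat(s).as_matrix()[2,2])))
p=env.read_camera('side'); save(p,'s1.png')
for n in ('shaft','cradle','v_rest'): print(n,[(np.round(d['centre'],3),round(d['confidence'],2)) for d in env.landmark_of(n,p)])
E
```

```text
[ 0.5844 -0.0973  0.0795] [-0.666  0.746 -0.004 -0.005] [-0.708  1.3    0.562  2.231  0.853  1.714] [-0.91488751 -0.23601344 -0.68209619]
83.50486012528228
shaft [(array([0.709, 0.27 , 0.007]), 0.86), (array([0.592, 0.152, 0.046]), 0.77), (array([0.483, 0.284, 0.003]), 0.65), (array([0.573, 0.29 , 0.001]), 0.59)]
cradle [(array([0.592, 0.185, 0.004]), 0.9)]
v_rest []
```

View pics/s1.png

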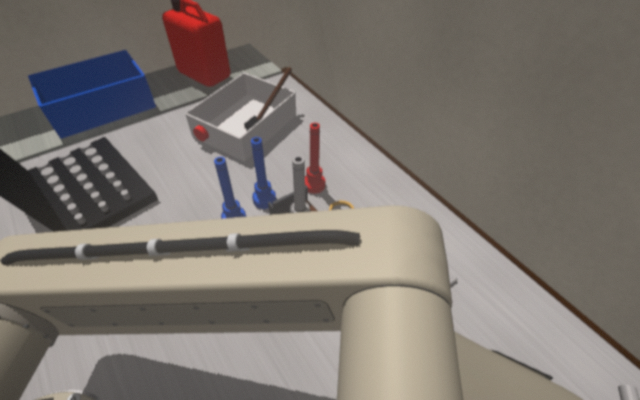

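The fork pose reaches 83° of tilt. The side view shows the steel shaft's top still free at (298,160), with the forearm hiding the cradle. Next I swing up over the shaft's plain end, keeping clear of it.

```bash
python3 - <<'E'
from h import *
s=env.get_state()
rows(s['tcp_pos'],quat(s),[(tcp(t,.3),goal(t)) for t in (76,66,56,46,36,26,16,6,0)])
E
```

```text
[3.6, -47.7, -69.1] [-0.66, -0.01, 0.03]
[3.9, -97.9, -53.4] [-1.66, -0.01, 0.03]
[4.2, -144.6, -29.3] [-2.66, -0.01, 0.03]
[4.4, -186.4, 2.6] [-3.66, -0.02, 0.03]
[4.5, -222.0, 41.2] [-4.66, -0.02, 0.03]
[4.6, -250.3, 85.4] [-5.66, -0.02, 0.03]
[4.7, -270.6, 133.9] [-6.66, -0.02, 0.03]
[4.7, -282.1, 185.2] [-7.66, -0.03, 0.02]
[4.7, -284.7, 216.7] [-8.26, -0.03, 0.02]
```

Emit:
{"op": "move_arm", "data": {
  "targets": [
    [[4,-48,-69],[-0.66,0,0],0.1],
    [[4,-98,-53],[-1.66,0,0],0.1],
    [[4,-145,-29],[-2.66,0,0],0.1],
    [[4,-186,3],[-3.66,0,0],0.1],
    [[4,-222,41],[-4.66,0,0],0.1]
  ]
}}

```text
clock: 3.8
tcp_pos: [0.5909, -0.0317, 0.3108]
orientation: [-0.306, 0.952, 0.0, 0.007]
wrist_force: [1.3, 0.2, 0.3]
finger_gap: 0.0386
grip_force: 0.0
```

```bash
python3 - <<'E'
from h import *
s=env.get_state(); print(s['tcp_pos'],s['joint_pos'].round(2),np.degrees(np.arccos(-quat(s).as_matrix()[2,2])))
rows(s['tcp_pos'],quat(s),[(tcp(t,.3),goal(t)) for t in (26,16,6,0)])
E
```

```text
[ 0.59086343 -0.03167064  0.3108479 ] [-0.47  0.49  0.35  1.73  0.55  2.59] 35.67743184523008
[0.2, -49.0, 14.3] [-0.97, -0.08, 0.02]
[0.2, -98.2, 32.6] [-1.97, -0.08, 0.01]
[0.0, -143.6, 59.2] [-2.97, -0.09, 0.01]
[-0.1, -168.3, 78.8] [-3.57, -0.09, 0.0]
```

Emit:
{"op": "move_arm", "data": {
  "targets": [
    [[0,-49,14],[-0.97,-0.08,0],0.1],
    [[0,-98,33],[-1.97,-0.08,0],0.1],
    [[0,-144,59],[-2.97,-0.08,0],0.1],
    [[0,-168,79],[-3.57,-0.09,0],0.1],
    [[0,-168,79],[-3.57,-0.09,0],0.1]
  ]
}}

```text
clock: 4.42
tcp_pos: [0.5912, 0.1246, 0.3446]
orientation: [-0.018, 0.999, 0.028, -0.003]
wrist_force: [0.4, -0.5, -0.8]
finger_gap: 0.0385
grip_force: 0.0
```

```bash
python3 - <<'E'
from h import *
s=env.get_state(); print(s['tcp_pos'],s['orientation'].round(3),s['joint_pos'].round(2))
for n in('side','top'):
    p=env.read_camera(n); save(p,n+'2.png')
    for t in('shaft','shaft_end'): print(n,t,[(np.round(d['centre'],3),round(d['confidence'],2)) for d in env.landmark_of(t,p)])
    if n=='side':
        u=proj(p,[.591,.151,.23])[0].astype(int); a=p['pixels'][max(u[1]-130,0):u[1]+110,u[0]-130:u[0]+130,::-1]
        cv2.imwrite('pics/c2.png',cv2.resize(a,None,fx=2,fy=2))
E
```

```text
[0.5912041 0.1245814 0.3445604] [-0.018  0.999  0.028 -0.003] [0.06 0.38 0.42 1.61 0.04 3.14]
side shaft [(array([0.704, 0.272, 0.006]), 0.7), (array([0.572, 0.293, 0.001]), 0.65), (array([0.48 , 0.28 , 0.001]), 0.65), (array([0.589, 0.151, 0.047]), 0.58)]
side shaft_end [(array([0.586, 0.15 , 0.249]), 0.59), (array([0.568, 0.298, 0.203]), 0.57), (array([0.48 , 0.282, 0.202]), 0.51)]
top shaft []
top shaft_end []
```

View pics/c2.png

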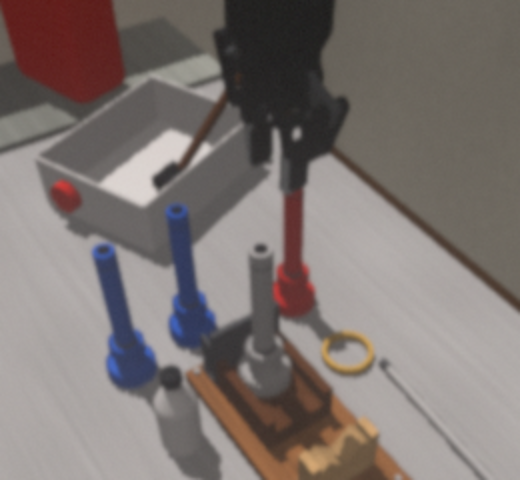

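Joint 6 is at its limit, so I turn the tool half a turn about its z. The grasp is the same that way.

Emit:
{"op": "move_arm", "data": {
  "targets": [
    [[0,0,0],[0,0,-1],0.1],
    [[0,0,0],[0,0,-2],0.1],
    [[0,0,0],[0,0,-3],0.1],
    [[0,0,0],[0,0,-4],0.1],
    [[0,0,0],[0,0,-5],0.1]
  ]
}}

```text
clock: 5.35
tcp_pos: [0.5924, 0.1203, 0.3381]
orientation: [-0.02, 0.894, 0.448, -0.0]
wrist_force: [-1.0, -0.7, -0.0]
finger_gap: 0.0388
grip_force: 0.0
```

Emit:
{"op": "move_arm", "data": {
  "targets": [
    [[0,0,0],[0,0,-1],0.1],
    [[0,0,0],[0,0,-2],0.1],
    [[0,0,0],[0,0,-3],0.1],
    [[0,0,0],[0,0,-4],0.1],
    [[0,0,0],[0,0,-5],0.1]
  ]
}}

```text
clock: 5.98
tcp_pos: [0.5924, 0.1203, 0.3381]
orientation: [-0.018, 0.621, 0.784, 0.008]
wrist_force: [0.0, 0.8, -1.1]
finger_gap: 0.0383
grip_force: 0.0
```

Emit:
{"op": "move_arm", "data": {
  "targets": [
    [[0,0,0],[0,0,-1],0.1],
    [[0,0,0],[0,0,-2],0.1],
    [[0,0,0],[0,0,-3],0.1],
    [[0,0,0],[0,0,-4],0.1],
    [[0,0,0],[0,0,-5],0.1]
  ]
}}

```text
clock: 6.6
tcp_pos: [0.5924, 0.1203, 0.3381]
orientation: [-0.013, 0.232, 0.973, 0.015]
wrist_force: [-0.2, -0.6, 0.3]
finger_gap: 0.0383
grip_force: 0.0
```

```bash
cat >> h.py <<'E'
def goal(th): return R.from_euler('x',th,degrees=True)*R.from_quat([0,1,0,0])
def st():
    s=env.get_state(); e=(goal(0).inv()*quat(s))
    print(round(s['clock'],2),s['tcp_pos'].round(4),s['joint_pos'].round(2),'F',s['wrist_force'].round(1),'rv',quat(s).as_rotvec(degrees=True).round(1),'z',quat(s).as_matrix()[:,2].round(3),round(s['finger_gap'],4)); return s
E
python3 - <<'E'
from h import *
s=st()
rows(s['tcp_pos'],quat(s),[([.591,.151,.345],goal(0)),([.591,.151,.27],goal(0))])
E
```

```text
6.6 [0.5924 0.1203 0.3381] [0.05 0.39 0.41 1.61 0.04 0.52] F [-0.2 -0.6  0.3] rv [ -41.4 -173.7   -2.7] z [-0.018  0.035 -0.999] 0.0383
[15.3, 26.9, -5.8] [0.17, -0.15, -2.68]
[12.9, 25.1, 69.2] [0.17, -0.15, -2.68]
```

Emit:
{"op": "move_arm", "data": {
  "targets": [
    [[15,27,-6],[0.17,-0.15,-1],-0.05],
    [[15,27,-6],[0.17,-0.15,-2],-0.05],
    [[15,27,-6],[0.17,-0.15,-2.68],-0.05],
    [[13,25,69],[0.17,-0.15,-2.68],-0.05],
    [[13,25,69],[0.17,-0.15,-2.68],-0.05]
  ]
}}

```text
clock: 7.22
tcp_pos: [0.587, 0.1507, 0.2648]
orientation: [-0.005, 0.003, 1.0, -0.001]
wrist_force: [-0.9, 0.1, -0.3]
finger_gap: 0.0449
grip_force: 0.0
```

```bash
python3 - <<'E'
from h import *
s=st()
rows(s['tcp_pos'],quat(s),[([.5905,.151,.215],goal(0))])
p=env.read_camera('side')
for q in ([.5905,.151,.245],s['tcp_pos']): print(proj(p,q)) 
u=proj(p,[.591,.151,.25])[0].astype(int); a=p['pixels'][max(u[1]-80,0):u[1]+80,u[0]-80:u[0]+80,::-1]
cv2.imwrite('pics/c3.png',cv2.resize(a,None,fx=3.5,fy=3.5)); print(u)
E
```

```text
7.22 [0.587  0.1507 0.2648] [0.12 0.38 0.22 1.42 0.   0.12] F [-0.9  0.1 -0.3] rv [-5.000e-01 -1.794e+02  1.000e-01] z [-0.011 -0.001 -1.   ] 0.0449
[-4.0, 0.3, 49.8] [-0.01, -0.06, -0.03]
[[297.90417891 159.64864397]]
[[296.14722437 152.5023221 ]]
[298 157]
```

View pics/c3.png

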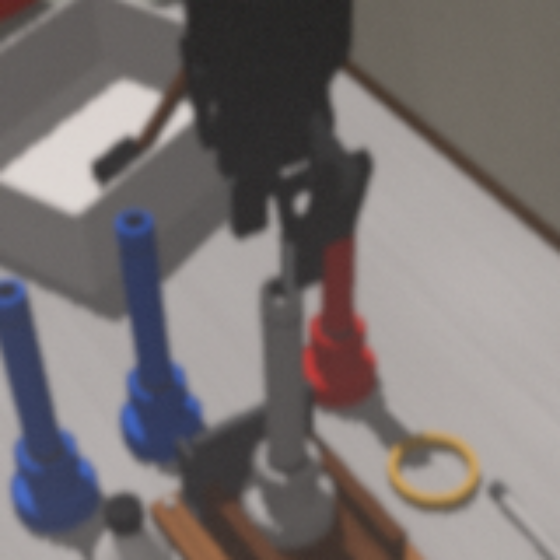

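The picture shows the fingertips at crop (250,210) and (310,265), straddling the shaft top at (280,285). I lower the fork.

Emit:
{"op": "move_arm", "data": {
  "targets": [
    [[-4,0,15],[0,0,0],-0.05],
    [[-4,0,30],[0,0,0],-0.05],
    [[-4,0,50],[0,0,0],-0.05],
    [[-4,0,50],[0,0,0],-0.05],
    [[-4,0,50],[0,0,0],0.1]
  ]
}}

```text
clock: 7.9
tcp_pos: [0.5954, 0.1527, 0.2218]
orientation: [0.001, 0.001, 1.0, 0.0]
wrist_force: [-0.1, 0.5, -0.2]
finger_gap: 0.0384
grip_force: 0.0
```

```bash
python3 - <<'E'
from h import *
s=st()
p=env.read_camera('side')
for t in('shaft','shaft_end'): print(t,[(np.round(d['centre'],3),round(d['confidence'],2)) for d in env.landmark_of(t,p) if abs(d['centre'][1]-.15)<.06])
rows(s['tcp_pos'],quat(s),[(tcp(t,.17,x=.5905),goal(t)) for t in (4,8,12,16,20,24,28,32,36,40)])
E
```

```text
7.9 [0.5954 0.1527 0.2218] [ 0.12  0.39  0.14  1.31 -0.    0.12] F [-0.1  0.5 -0.2] rv [  0.2 179.8   0. ] z [ 0.003  0.    -1.   ] 0.0384
shaft [(array([0.591, 0.148, 0.11 ]), 0.75)]
shaft_end [(array([0.591, 0.152, 0.11 ]), 0.74), (array([0.587, 0.151, 0.248]), 0.65), (array([0.595, 0.153, 0.048]), 0.56)]
[4.9, -13.6, 5.1] [-0.4, 0.02, -0.01]
[4.8, -25.7, 4.2] [-0.8, 0.02, -0.01]
[4.8, -37.7, 4.2] [-1.2, 0.02, -0.01]
[4.8, -49.7, 5.1] [-1.6, 0.02, -0.01]
[4.8, -61.7, 6.7] [-2.0, 0.02, -0.01]
[4.7, -73.4, 9.2] [-2.4, 0.02, -0.01]
[4.7, -85.0, 12.6] [-2.8, 0.02, -0.01]
[4.7, -96.4, 16.7] [-3.2, 0.02, -0.01]
[4.7, -107.4, 21.6] [-3.6, 0.02, -0.01]
[4.7, -118.0, 27.2] [-4.0, 0.02, -0.01]
```

Emit:
{"op": "move_arm", "data": {
  "targets": [
    [[5,-12,5],[-0.4,0,0],0.1],
    [[5,-23,5],[-0.8,0,0],0.1],
    [[5,-35,5],[-1.2,0,0],0.1],
    [[5,-46,5],[-1.6,0,0],0.1],
    [[5,-57,6],[-2.0,0,0],0.1]
  ]
}}

```text
clock: 8.68
tcp_pos: [0.5901, 0.0953, 0.2159]
orientation: [0.002, 0.001, 0.985, 0.175]
wrist_force: [-0.8, 0.4, -0.3]
finger_gap: 0.0383
grip_force: 0.2
```

```bash
python3 - <<'E'
from h import *
s=st()
p=env.read_camera('side')
for t in('shaft','shaft_end'): print(t,[(np.round(d['centre'],3),round(d['confidence'],2)) for d in env.landmark_of(t,p) if d['centre'][1]<.2])
rows(s['tcp_pos'],quat(s),[(tcp(t,.17,x=.5905),goal(t)) for t in (23,26,29,32,35)])
u=proj(p,[.591,.11,.2])[0].astype(int); a=p['pixels'][max(u[1]-80,0):u[1]+80,u[0]-80:u[0]+80,::-1]
cv2.imwrite('pics/c4.png',cv2.resize(a,None,fx=3.5,fy=3.5)); print(u)
E
```

```text
8.68 [0.5901 0.0953 0.2159] [-0.15  0.36  0.04  1.29  0.35 -0.16] F [-0.8  0.4 -0.3] rv [1.00e-01 1.77e+02 3.14e+01] z [ 0.004  0.344 -0.939] 0.0383
shaft [(array([0.591, 0.152, 0.055]), 0.84), (array([0.593, 0.131, 0.115]), 0.2)]
shaft_end [(array([0.585, 0.093, 0.25 ]), 0.57)]
[-0.4, -13.2, -2.0] [-0.29, 0.02, -0.0]
[-0.4, -22.2, -2.9] [-0.59, 0.02, -0.0]
[-0.5, -31.2, -3.3] [-0.89, 0.02, -0.0]
[-0.5, -40.3, -3.3] [-1.19, 0.02, -0.0]
[-0.5, -49.3, -2.7] [-1.49, 0.02, -0.0]
[310 188]
```

View pics/c4.png

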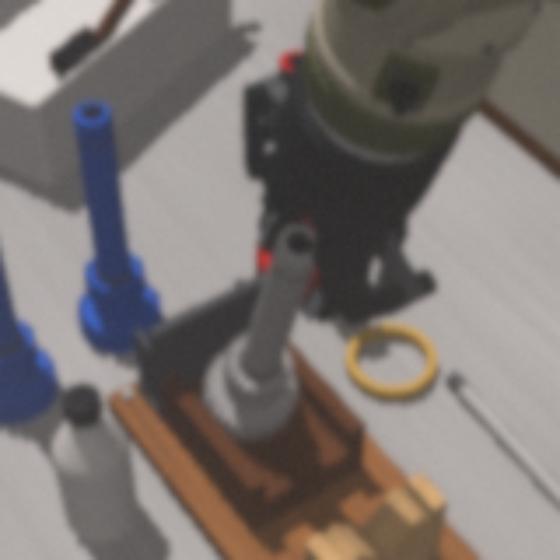

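The shaft leans on the rear finger. Its tip is at crop (295,240), which is px (314,177), and the front finger is to its right at crop (340,290). I check the tip against a projection, then carry on past balance.

```bash
python3 - <<'E'
from h import *
p=env.read_camera('side')
for x in (.58,.59,.6): print(x,[proj(p,tcp(t,.2,x=x))[0].round(1) for t in(14,16,18,20)])
s=st(); rows(s['tcp_pos'],quat(s),[(tcp(t,.17,x=.5905),goal(t)) for t in (23,26,29,32,35)])
E
```

```text
0.58 [array([307.8, 176.7]), array([310. , 179.2]), array([312.2, 182. ]), array([314.4, 184.8])]
0.59 [array([312.4, 174.5]), array([314.6, 177. ]), array([316.8, 179.7]), array([318.9, 182.5])]
0.6 [array([316.9, 172.3]), array([319.1, 174.9]), array([321.3, 177.5]), array([323.5, 180.3])]
8.88 [0.5899 0.0952 0.2151] [-0.15  0.37  0.04  1.29  0.34 -0.15] F [ 0.1  0.6 -0.4] rv [  0.3 177.1  31.2] z [ 0.003  0.341 -0.94 ] 0.0381
[-0.6, -12.8, -2.6] [-0.3, 0.02, -0.02]
[-0.6, -21.8, -3.5] [-0.6, 0.02, -0.01]
[-0.7, -30.9, -3.9] [-0.9, 0.02, -0.01]
[-0.7, -39.9, -3.8] [-1.2, 0.02, -0.01]
[-0.7, -48.9, -3.2] [-1.5, 0.02, -0.01]
```

Emit:
{"op": "move_arm", "data": {
  "targets": [
    [[0,-12,-3],[-0.3,0,0],0.15],
    [[0,-21,-3],[-0.6,0,0],0.15],
    [[0,-30,-4],[-0.9,0,0],0.15],
    [[0,-39,-4],[-1.2,0,0],0.15],
    [[0,-48,-3],[-1.5,0,0],0.15]
  ]
}}

```text
clock: 9.5
tcp_pos: [0.5898, 0.0502, 0.2017]
orientation: [0.001, -0.0, 0.954, 0.301]
wrist_force: [-0.1, -1.1, 0.1]
finger_gap: 0.036
grip_force: 0.3
```

```bash
cat > chk.py <<'E'
from h import *
import sys
ths=eval(sys.argv[1])
s=st()
p=env.read_camera('side')
for t in('shaft','shaft_end'): print(t,[(np.round(d['centre'],3),round(d['confidence'],2),proj(p,d['centre'])[0].round()) for d in env.landmark_of(t,p) if d['centre'][1]<.2])
rows(s['tcp_pos'],quat(s),[(tcp(t,.17,x=.5905),goal(t)) for t in ths])
if len(sys.argv)>2:
    u=proj(p,tcp(ths[0],.15))[0].astype(int); a=p['pixels'][max(u[1]-80,0):u[1]+80,u[0]-80:u[0]+80,::-1]
    cv2.imwrite('pics/'+sys.argv[2],cv2.resize(a,None,fx=3.5,fy=3.5)); print(u,[(t,proj(p,tcp(t,.2,x=.59))[0].round(1).tolist()) for t in range(ths[0]-15,ths[0]+5,3)])
E
python3 chk.py '(37,40,43,46,49)'
```

```text
9.5 [0.5898 0.0502 0.2017] [-0.34  0.46  0.05  1.38  0.57 -0.4 ] F [-0.1 -1.1  0.1] rv [ -0.  171.5  54.1] z [ 0.002  0.574 -0.819] 0.036
shaft [(array([0.595, 0.145, 0.066]), 0.57, array([303., 219.]))]
shaft_end [(array([0.589, 0.03 , 0.226]), 0.46, array([335., 207.]))]
[-0.7, -7.8, -2.0] [-0.2, 0.01, 0.01]
[-0.7, -16.8, -3.0] [-0.5, 0.01, 0.01]
[-0.7, -25.8, -3.5] [-0.8, 0.01, 0.01]
[-0.6, -34.9, -3.6] [-1.1, 0.01, 0.01]
[-0.6, -43.9, -3.2] [-1.4, 0.01, 0.01]
```

Emit:
{"op": "move_arm", "data": {
  "targets": [
    [[0,-9,-2],[-0.3,0,0],0.15],
    [[0,-18,-3],[-0.6,0,0],0.15],
    [[0,-27,-3],[-0.9,0,0],0.15],
    [[0,-36,-3],[-1.2,0,0],0.15],
    [[0,-45,-3],[-1.5,0,0],0.15]
  ]
}}

```text
clock: 10.28
tcp_pos: [0.5898, 0.0118, 0.1783]
orientation: [0.001, -0.001, 0.906, 0.422]
wrist_force: [-0.1, 0.1, -1.6]
finger_gap: 0.0368
grip_force: 0.6
```

```bash
python3 chk.py '(53,56,59,62,65)' c5.png
```

```text
10.28 [0.5898 0.0118 0.1783] [-0.48  0.64  0.11  1.55  0.75 -0.68] F [-0.1  0.1 -1.6] rv [-1.00e-01  1.63e+02  7.60e+01] z [ 0.002  0.766 -0.643] 0.0368
shaft [(array([0.592, 0.139, 0.07 ]), 0.68, array([303., 220.]))]
shaft_end [(array([ 0.589, -0.015,  0.195]), 0.69, array([349., 234.])), (array([0.591, 0.142, 0.072]), 0.23, array([302., 219.]))]
[-0.7, -10.9, -2.0] [-0.3, 0.01, 0.01]
[-0.7, -19.9, -2.9] [-0.6, 0.01, 0.01]
[-0.7, -28.9, -3.3] [-0.9, 0.01, 0.01]
[-0.7, -37.9, -3.2] [-1.2, 0.01, 0.01]
[-0.7, -46.9, -2.6] [-1.5, 0.01, 0.01]
[337 232] [(38, [338.0, 211.3]), (41, [340.9, 216.5]), (44, [343.8, 221.8]), (47, [346.4, 227.2]), (50, [349.0, 232.5]), (53, [351.3, 237.9]), (56, [353.5, 243.2])]
```

View pics/c5.png

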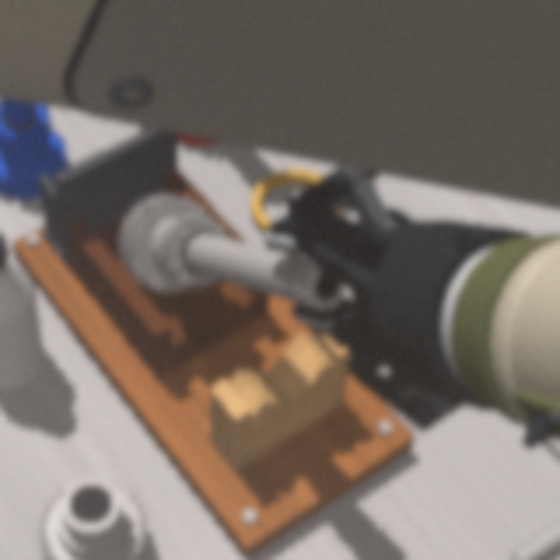

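The shaft leans at about 51° on the front finger, in line, with its tip at px (349,234). I carry on lowering.

Emit:
{"op": "move_arm", "data": {
  "targets": [
    [[0,-9,-2],[-0.3,0,0],0.15],
    [[0,-18,-3],[-0.6,0,0],0.15],
    [[0,-27,-3],[-0.9,0,0],0.15],
    [[0,-36,-3],[-1.2,0,0],0.15],
    [[0,-45,-3],[-1.5,0,0],0.15]
  ]
}}

```text
clock: 11.05
tcp_pos: [0.5899, -0.0194, 0.146]
orientation: [0.001, -0.001, 0.844, 0.537]
wrist_force: [-0.2, -0.2, -2.1]
finger_gap: 0.0365
grip_force: 0.9
```

```bash
python3 chk.py '(67,70,73,76,79)'
```

```text
11.05 [ 0.5899 -0.0194  0.146 ] [-0.58  0.88  0.23  1.79  0.86 -1.  ] F [-0.2 -0.2 -2.1] rv [ -0.2 151.7  96.5] z [ 0.001  0.906 -0.424] 0.0365
shaft []
shaft_end []
[-0.6, -8.2, -1.0] [-0.21, 0.01, 0.02]
[-0.6, -17.1, -2.0] [-0.51, 0.01, 0.02]
[-0.5, -26.2, -2.5] [-0.81, 0.01, 0.02]
[-0.5, -35.2, -2.6] [-1.11, 0.01, 0.02]
[-0.5, -44.2, -2.2] [-1.41, 0.01, 0.02]
```

Emit:
{"op": "move_arm", "data": {
  "targets": [
    [[0,-9,-2],[-0.3,0,0],0.15],
    [[0,-18,-2],[-0.6,0,0],0.15],
    [[0,-26,-2],[-0.9,0,0],0.15],
    [[0,-35,-3],[-1.2,0,0],0.15],
    [[0,-41,-3],[-1.4,0,0],0.15]
  ]
}}

```text
clock: 11.82
tcp_pos: [0.5898, -0.0396, 0.1099]
orientation: [0.001, -0.001, 0.772, 0.636]
wrist_force: [-0.4, 0.7, -2.2]
finger_gap: 0.0366
grip_force: 1.1
```

```bash
python3 chk.py '(82,84,86)' c6.png; python3 - <<'E'
from h import *
p=env.read_camera('top')
for t in('shaft','shaft_end'): print(t,[(np.round(d['centre'],3),round(d['confidence'],2)) for d in env.landmark_of(t,p) if d['centre'][1]<.2])
E
```

```text
11.82 [ 0.5898 -0.0396  0.1099] [-0.63  1.13  0.38  2.07  0.91 -1.32] F [-0.4  0.7 -2.2] rv [-1.000e-01  1.389e+02  1.143e+02] z [ 0.001  0.981 -0.192] 0.0366
shaft []
shaft_end []
[-0.7, -12.0, -1.3] [-0.31, 0.01, 0.02]
[-0.6, -18.0, -2.0] [-0.51, 0.01, 0.02]
[-0.6, -24.0, -2.4] [-0.71, 0.0, 0.02]
[348 266] [(67, [360.1, 261.8]), (70, [361.4, 266.5]), (73, [362.5, 271.1]), (76, [363.5, 275.5]), (79, [364.2, 279.7]), (82, [364.7, 283.6]), (85, [365.0, 287.3])]
shaft [(array([0.585, 0.127, 0.07 ]), 0.69)]
shaft_end []
```

View pics/c6.png

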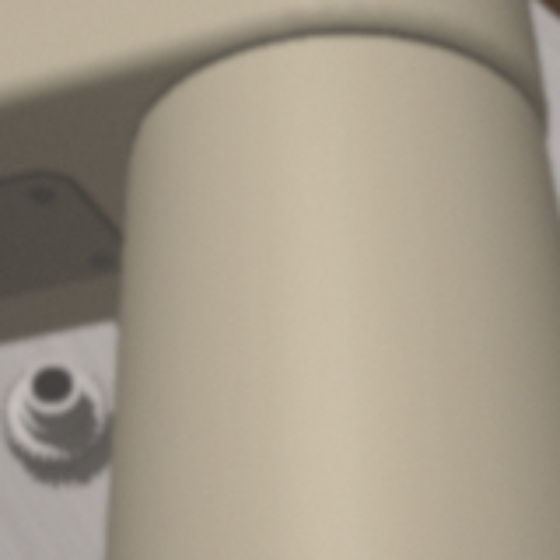

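The side view is now blocked by the arm. The top view still finds the foot at (0.585, 0.127, 0.07) and the wrist carries about 2 N, so the shaft rests on the lower finger. I do the last lowering slowly.

Emit:
{"op": "move_arm", "data": {
  "targets": [
    [[0,-6,-1],[-0.1,0,0],0.15],
    [[0,-12,-1],[-0.3,0,0],0.15],
    [[0,-17,-1],[-0.4,0,0],0.15],
    [[0,-22,-2],[-0.5,0,0],0.15],
    [[0,-26,-2],[-0.5,0,0],0.15]
  ]
}}

```text
clock: 12.75
tcp_pos: [0.5893, -0.0473, 0.0833]
orientation: [0.001, 0.001, 0.743, 0.67]
wrist_force: [0.1, 0.3, -2.7]
finger_gap: 0.0363
grip_force: 1.2
```

```bash
python3 - <<'E'
from h import *
s=st(); print(s['grip_force']); rows(s['tcp_pos'],quat(s),[([.5905,-.05,.075],goal(84))])
E
```

```text
12.75 [ 0.5893 -0.0473  0.0833] [-0.65  1.25  0.45  2.16  0.92 -1.43] F [ 0.1  0.3 -2.7] rv [  0.2 133.6 120.4] z [ 0.003  0.995 -0.104] 0.0363
1.1784151196479797
[-1.2, -8.6, -1.8] [0.01, 0.01, -0.0]
```

Emit:
{"op": "move_arm", "data": {
  "targets": [
    [[0,-2,0],[0,0,0],0.15],
    [[0,-4,0],[0,0,0],0.15],
    [[0,-6,0],[0,0,0],0.15],
    [[0,-8,0],[0,0,0],0.15],
    [[0,-8,0],[0,0,0],0.15]
  ]
}}

```text
clock: 13.38
tcp_pos: [0.5894, -0.0482, 0.0765]
orientation: [0.001, 0.001, 0.743, 0.669]
wrist_force: [-0.5, -0.2, 0.1]
finger_gap: 0.0363
grip_force: 0.0
```

```bash
python3 - <<'E'
from h import *
s=st(); print(s['grip_force'])
p=env.read_camera('top')
for t in('shaft','shaft_end'): print(t,[(np.round(d['centre'],3),round(d['confidence'],2)) for d in env.landmark_of(t,p) if d['centre'][1]<.2])
E
```

```text
13.38 [ 0.5894 -0.0482  0.0765] [-0.65  1.26  0.45  2.16  0.92 -1.43] F [-0.5 -0.2  0.1] rv [1.000e-01 1.336e+02 1.204e+02] z [ 0.003  0.995 -0.104] 0.0363
0.0
shaft [(array([0.596, 0.117, 0.072]), 0.77)]
shaft_end []
```

The wrist load has gone to zero, so the shaft is seated. I back straight out along −y.

Emit:
{"op": "move_arm", "data": {
  "targets": [
    [[0,-1,-12],[0,0,0],0.15],
    [[0,-2,-24],[0,0,0],0.15],
    [[0,-3,-36],[0,0,0],0.15],
    [[0,-5,-50],[0,0,0],0.15],
    [[0,-6,-70],[0.5,0,0],0.15]
  ]
}}

```text
clock: 14.15
tcp_pos: [0.5882, -0.119, 0.0746]
orientation: [-0.001, 0.002, 0.771, 0.637]
wrist_force: [0.4, 0.7, -0.4]
finger_gap: 0.0364
grip_force: 0.0
```

```bash
python3 - <<'E'
from h import *
s=st(); print(s['grip_force'])
rows(s['tcp_pos'],quat(s),[([.591,-.14,.1],goal(70)),([.591,-.14,.075],goal(70)),([.591,-.11,.075],goal(70)),([.591,-.08,.075],goal(70)),([.591,-.08,.075],goal(55))])
p=env.read_camera('top')
for t in('shaft','shaft_end'): print(t,[(np.round(d['centre'],3),round(d['confidence'],2)) for d in env.landmark_of(t,p) if d['centre'][1]<.2])
E
```

```text
14.15 [ 0.5882 -0.119   0.0746] [-0.73  1.27  0.59  2.18  0.83 -1.36] F [ 0.4  0.7 -0.4] rv [  -0.4 -138.7 -114.6] z [ 0.002  0.982 -0.189] 0.0364
0.0
[-2.8, 21.0, -25.4] [0.91, 0.01, -0.03]
[-2.8, -3.6, -20.7] [0.91, 0.01, -0.03]
[-2.8, 2.1, 8.7] [0.91, 0.01, -0.03]
[-2.7, 7.8, 38.2] [0.91, 0.01, -0.03]
[-2.7, 7.8, 38.2] [2.41, 0.01, -0.03]
shaft [(array([0.593, 0.12 , 0.071]), 0.82)]
shaft_end [(array([ 0.591, -0.076,  0.077]), 0.46)]
```

The top view shows the shaft lying, with its foot at y≈0.12 and its end at y≈−0.077. I shut the fingers and line them up for the push.

Emit:
{"op": "move_arm", "data": {
  "targets": [
    [[-3,-6,1],[0,0,0],1],
    [[-3,-6,1],[0,0,0],1],
    [[-3,-6,1],[0,0,0],1],
    [[-3,-4,13],[0,0,0],1],
    [[-3,-1,24],[0,0,0],1]
  ]
}}

```text
clock: 14.92
tcp_pos: [0.5922, -0.0943, 0.0717]
orientation: [0.001, 0.001, 0.771, 0.636]
wrist_force: [0.1, -0.1, 0.2]
finger_gap: 0.0002
grip_force: 0.0
```

Emit:
{"op": "move_arm", "data": {
  "targets": [
    [[0,1,6],[0,0,0],1],
    [[0,2,12],[0,0,0],1],
    [[0,3,18],[0,0,0],1],
    [[0,5,24],[0,0,0],1],
    [[0,6,30],[0,0,0],1]
  ]
}}

```text
clock: 15.55
tcp_pos: [0.5925, -0.0643, 0.0722]
orientation: [0.002, 0.001, 0.772, 0.636]
wrist_force: [-0.1, -3.1, -0.9]
finger_gap: -0.0001
grip_force: 1.2
```

```bash
python3 - <<'E'
from h import *
s=st(); print(s['grip_force'])
p=env.read_camera('top')
for t in('shaft','shaft_end'): print(t,[(np.round(d['centre'],3),round(d['confidence'],2)) for d in env.landmark_of(t,p) if d['centre'][1]<.2])
E
```

```text
15.55 [ 0.5925 -0.0643  0.0722] [-0.66  1.21  0.45  2.07  0.89 -1.33] F [-0.1 -3.1 -0.9] rv [1.000e-01 1.388e+02 1.144e+02] z [ 0.003  0.982 -0.191] -0.0001
1.2347393453819677
shaft [(array([0.592, 0.134, 0.071]), 0.68), (array([0.585, 0.184, 0.075]), 0.22)]
shaft_end [(array([ 0.591, -0.061,  0.074]), 0.42)]
```

It slides with about 3 N. I continue.

Emit:
{"op": "move_arm", "data": {
  "targets": [
    [[0,1,6],[0,0,0],1],
    [[0,2,12],[0,0,0],1],
    [[0,3,18],[0,0,0],1],
    [[0,5,24],[0,0,0],1],
    [[0,6,30],[0,0,0],1]
  ]
}}

```text
clock: 16.32
tcp_pos: [0.5924, -0.0332, 0.0722]
orientation: [0.001, 0.0, 0.772, 0.636]
wrist_force: [0.7, -2.6, 0.7]
finger_gap: -0.0
grip_force: 1.2
```

Emit:
{"op": "move_arm", "data": {
  "targets": [
    [[0,0,3],[0,0,0],1],
    [[0,1,6],[0,0,0],1],
    [[0,2,9],[0,0,0],1],
    [[0,2,12],[0,0,0],1],
    [[0,2,12],[0,0,0],1]
  ]
}}

```text
clock: 16.95
tcp_pos: [0.5923, -0.0213, 0.0721]
orientation: [0.001, 0.0, 0.772, 0.636]
wrist_force: [0.1, 0.5, 0.6]
finger_gap: -0.0001
grip_force: 0.0
```

```bash
python3 - <<'E'
from h import *
s=st(); print(s['grip_force'])
p=env.read_camera('top')
for t in('shaft','shaft_end'): print(t,[(np.round(d['centre'],3),round(d['confidence'],2)) for d in env.landmark_of(t,p) if d['centre'][1]<.2])
E
```

```text
16.95 [ 0.5923 -0.0213  0.0721] [-0.61  1.17  0.36  2.    0.94 -1.3 ] F [0.1 0.5 0.6] rv [1.000e-01 1.388e+02 1.145e+02] z [ 0.002  0.982 -0.19 ] -0.0001
0.04697424999676514
shaft [(array([0.591, 0.18 , 0.074]), 0.93)]
shaft_end [(array([ 0.589, -0.02 ,  0.072]), 0.49)]
```

Emit:
{"op": "move_arm", "data": {
  "targets": [
    [[0,0,1],[0,0,0],1],
    [[0,0,2],[0,0,0],1],
    [[0,1,3],[0,0,0],1],
    [[0,1,4],[0,0,0],1]
  ]
}}

```text
clock: 17.6
tcp_pos: [0.5925, -0.0175, 0.0722]
orientation: [0.001, 0.0, 0.772, 0.636]
wrist_force: [-0.7, -2.4, -0.3]
finger_gap: -0.0005
grip_force: 1.2
```

Emit:
{"op": "move_arm", "data": {
  "targets": [
    [[0,0,1],[0,0,0],1],
    [[0,0,2],[0,0,0],1]
  ]
}}

```text
clock: 17.85
tcp_pos: [0.5926, -0.0156, 0.0721]
orientation: [0.001, 0.001, 0.772, 0.636]
wrist_force: [-0.4, -3.5, 1.1]
finger_gap: -0.0
grip_force: 1.5
```

Emit:
{"op": "move_arm", "data": {
  "targets": [
    [[0,0,1],[0,0,0],1],
    [[0,0,2],[0,0,0],1]
  ]
}}

```text
clock: 18.1
tcp_pos: [0.5926, -0.0151, 0.072]
orientation: [0.002, 0.001, 0.772, 0.636]
wrist_force: [-2.6, -16.5, 5.4]
finger_gap: -0.0002
grip_force: 8.0
```

```bash
python3 - <<'E'
from h import *
s=st(); print(s['grip_force'])
p=env.read_camera('top')
for t in('shaft','shaft_end','stop_face'): print(t,[(np.round(d['centre'],3),round(d['confidence'],2)) for d in env.landmark_of(t,p) if d['centre'][1]<.2])
E
```

```text
18.1 [ 0.5926 -0.0151  0.072 ] [-0.6   1.16  0.34  1.98  0.95 -1.3 ] F [ -2.6 -16.5   5.4] rv [1.000e-01 1.388e+02 1.143e+02] z [ 0.004  0.981 -0.192] -0.0002
8.01404335303232
shaft [(array([0.592, 0.184, 0.075]), 0.66)]
shaft_end [(array([ 0.59 , -0.013,  0.074]), 0.45)]
stop_face [(array([0.588, 0.187, 0.076]), 0.66)]
```

The force jumped to 17 N, so the gear butts against the end plate. I back off gently and check.

Emit:
{"op": "move_arm", "data": {
  "targets": [
    [[0,0,-2],[0,0,0],1],
    [[0,-1,-6],[0,0,0],1],
    [[0,-3,-20],[0,0,0],1],
    [[0,-7,-60],[0,0,0],1],
    [[0,-7,-110],[0,0,0],1]
  ]
}}

```text
clock: 18.92
tcp_pos: [0.5919, -0.1234, 0.0856]
orientation: [0.0, 0.0, 0.771, 0.636]
wrist_force: [1.2, -0.3, 0.3]
finger_gap: 0.0002
grip_force: 0.0
```

Emit:
{"op": "move_arm", "data": {
  "targets": [
    [[0,10,-60],[0.8,0,0],1],
    [[0,30,-120],[1.5,0,0],1],
    [[0,50,-180],[2,0,0],1],
    [[0,50,-180],[2,0,0],1],
    [[0,50,-180],[2,0,0],1]
  ]
}}

```text
clock: 19.55
tcp_pos: [0.587, -0.2857, 0.1663]
orientation: [0.003, 0.002, 0.871, 0.491]
wrist_force: [0.2, 0.3, -0.9]
finger_gap: 0.0001
grip_force: 0.0
```

```bash
python3 - <<'E'
from h import *
s=st()
p=env.read_camera('top')
for t in('shaft','shaft_end','stop_face','v_rest','loose_gear','synchro_ring','t_wrench','oiler'): print(t,[(np.round(d['centre'],3),round(d['confidence'],2)) for d in env.landmark_of(t,p) if d['centre'][1]<.2])
a=p['pixels'][130:290,210:450,::-1]; cv2.imwrite('pics/c9.png',cv2.resize(a,None,fx=3,fy=3,interpolation=2))
E
```

```text
19.55 [ 0.587  -0.2857  0.1663] [-0.85  1.23  1.11  2.34  0.61 -1.14] F [ 0.2  0.3 -0.9] rv [  0.4 156.5  88.2] z [ 0.008  0.856 -0.518] 0.0001
shaft [(array([0.589, 0.189, 0.072]), 0.85)]
shaft_end [(array([ 0.592, -0.012,  0.073]), 0.46)]
stop_face [(array([0.584, 0.189, 0.078]), 0.91), (array([0.596, 0.124, 0.071]), 0.73)]
v_rest [(array([0.589, 0.011, 0.073]), 0.66)]
loose_gear [(array([ 0.458,  0.017, -0.002]), 0.76)]
synchro_ring [(array([ 0.713,  0.147, -0.003]), 0.77), (array([0.485, 0.153, 0.002]), 0.2)]
t_wrench [(array([ 0.74 , -0.018,  0.001]), 0.65)]
oiler [(array([0.487, 0.153, 0.002]), 0.8)]
```

View pics/c9.png

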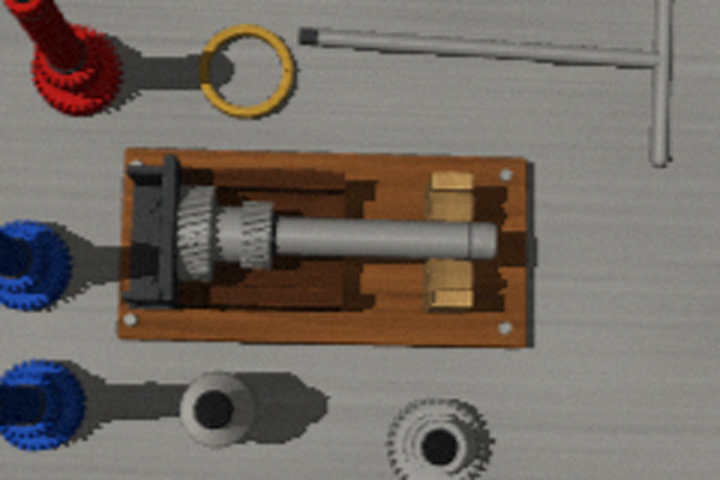

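The shaft lies in line in the V-rest, with its gear against the plate at crop (178,235) and its end at (495,240). The bystanders have not moved and the robot is clear.

```bash
python3 -c "
from workcell import env
print(env.hand_in())"
```

```text
the job is handed in; nothing more can be done
None
```

The steel shaft was tipped and lowered into the V-rest under finger support, slid until its gear met the end plate, and the job is handed in; the final picture shows it lying in line with the loose gear, ring, wrench and oiler unmoved, but no verdict came back.

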